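# Release the passive door of the blue bench cabinet

### The job

The cabinet with the blue doors has to be made ready for opening on both sides. First swing its active door (the one with the black handle) wide open and leave it standing open; only then draw the passive door's red flush bolt all the way up, and let go so that it stays up.

Things in the scene. Friction and masses are not known exactly. Their poses are not given: they have to be found in the camera images.
- active_handle (a point): Handle of the blue pair's active door (left, seen from its front): black upright bar, 14 mm dia, top flush with the door tops (220 mm above the bench), upper 45 mm free all round. Point: on its axis 20 mm below the top. Axes turn with the door: z up, x into the door, y along it to the hinge. The door's front face is at x = +50 mm, its vertical hinge axis at x = +50, y = +105 mm. Door 147 mm wide.
- active_door (a joint): Active door's opening in rad: 0 shut (starts 0 to 0.25), grows as it swings out to the front, clockwise from above; stop at 1.9. Stays where left (0.12 N m friction). The white 300 x 200 x 220 mm cabinet is fixed. Shut, the door's edge and its steel overlap strip enclose the bolt knob. The cabinet with grey doors is locked and not part of the job. Cartons up to 40 mm high lie on both cabinets.
- bolt_knob (a point): Red flush-bolt knob: upright cylinder, 20 mm dia, 42 tall, in a cut-out of the passive (right-hand) door's top. Point: on its axis 20 mm below its top, 198 mm above the bench when down. Axes (passive door's): z up, x to the cabinet's back, y along the doors. Once the active door is open, 60 mm each way along y is free, 30 mm to the back; cut-out floor 30 mm below the point. Pinch along y.
- flush_bolt (a joint): Lift of the bolt in m: 0 to 0.004 at the start (down, its foot in the sill, so that the passive door cannot open), 0.030 fully up (stop); the foot is clear of the sill from 0.016. The knob rises straight up with it, taking about 5 to 6 N, and stays where it is left.

How it is judged:
By the outcome, as a careful person would: the job done as asked, in the order asked, and still so for the second after the job is handed in, with the robot touching nothing.
It also fails if it takes over 48 s, if anything falls off the work surface, if the arm or the gripper's body presses on something with over 40 N, if the wrist force passes 120 N, or if a joint passes its speed limit or range.

### The arm

A 7-joint arm with a two-finger parallel gripper is mounted at the origin on the work surface. World frame = base frame: x ahead of the robot, y to its left, z up, the work surface at z = 0. Lengths are in m, angles in rad, forces in N, time in s.
With the tool pointing down it reaches from about 0.4 to 0.875 m from the base axis. Payload 19.3 kg.
Tool frame: the origin (TCP) lies between the finger pads; the fingertips stand 17 mm ahead of it and the grasp point (between the pads) lies 2 mm behind it; x points along the fingers, y is the direction in which the jaws open and shut, and the axes are right-handed (so a half turn about x gives the same grasp; the last joint's range is limited). The gripper opens to 85 mm and grips with 20 to 120 N. Pads are 22 mm wide; open, the fingers measure 114 mm over their backs; the gripper's body (76 mm by 85 mm) begins 54 mm behind the grasp point. The pads swing forward as they close: fully open they stand 13 mm farther back than shut.
Start: joints at [1.067, 0.521, -0.036, 1.599, 0.021, 1.021, -0.113], TCP at [0.263, -0.567, 0.248] pointing down, gripper open.
Joint ranges: [-2.91, 2.91], [-0.3, 2.13], [-1.5, 1.42], [0.17, 2.43], [-1.26, 4.41], [0.16, 1.93], [-2.52, 2.52]. Speed limits (rad/s): [1.89, 1.89, 2.39, 2.39, 3.01, 3.01, 3.01].

### API

Orientations are given as [roll, pitch, yaw] about the fixed x, y, z axes, in that order (R = Rz(yaw) Ry(pitch) Rx(roll)).
In Python, from workcell import bot gives the robot as it stands.
- The arm moves only by the shell command python3 -m creep 'ROWS' [FORCE]. ROWS is JSON, a list of rows, each an object of numbers: "wx", "wy", "wz": the turn, a rotation vector about the tool's x, y, z in degrees; "tx", "ty", "tz": the shift along the tool's x, y, z in m; "claw": the closure, from 0 (fully open) to 1 (shut). A call has 1 to 8 rows; each row is the pose to reach, as a shift and turn from the pose measured when the call began, along the tool's axes at that moment; what a row does not reach only later rows make up. A row lasts 1/10 s, in which the tool goes at most 50 mm and 8.59 degrees, less where a joint would pass 70% of its speed; a pose out of reach is approached as far as the arm can. A call with a gripper value outside its range is refused whole. The fingers move at their own pace and stop on an object; FORCE is the grip in N (left out, the last holds). Time passes only in rows, so rows that repeat a pose let the fingers close. It gives the time, the measured TCP pose, the force and the opening at its end, in the units of the state.
- bot.observe(): the state, without advancing time (a new reading comes with each control period).
- bot.grab_frame(name): name is "scene" or "top" or "wrist"; returns the picture (420x560x3 uint8, blue, green, red); there is no depth.
- bot.get_calibration(name): a dict with "fx", "fy", "cx", "cy" (pixels), "R" (3x3) and "t" (3): a world point X has camera coordinates R X + t. Camera axes: x right, y down, z forward; pixel columns grow to the right and rows downward; lengths in m; the calibration is good to about 2 mm. The wrist camera is an equidistant fisheye: a pixel r from the principal point sees the ray r / f radians off the axis. A picture is of the moment at which its call begins: read the wrist's pose just before it. get_calibration takes no time and is no camera call; for the wrist camera it gives the pose at the moment of the call.
- bot.job_done(): hands the job in, once; it reports no verdict.
The state is a dict: "clock": time; "qpos": joint angles; "qd": joint speeds; "joint_efforts": joint torques, N m; "position": TCP position; "tool_rot": TCP orientation; "force": force on the tool from outside, world axes, zero at the start; "moment": the same for the moment, N m; "grip_width": finger opening in m.
Only numpy, scipy, OpenCV 4.12 (cv2) and the standard library are available. Lean on these libraries where they do the work, as an engineer would, in place of code of your own. Each camera call takes 0.05 s, during which the arm holds its last target.

## Working session

There is one attempt and no reset: what is moved stays moved. The work goes in short steps, Python scripts to look and compute and a shell command to move; the robot and the scene stay as the last step left them, time stands still between calls to the robot, and variables do not carry over. Pictures are saved under pics/ and viewed, and the job is handed in when it is done.

```bash
ls; mkdir -p pics; python3 - <<'E'
from workcell import bot
import cv2
print(bot.observe())
for n in ("scene","top","wrist"):
    c=bot.get_calibration(n); print(n,c)
    cv2.imwrite(f"pics/{n}0.png",bot.grab_frame(n))
E
```

```text
pics
{'clock': 0.0, 'qpos': array([ 1.06680462,  0.52205512, -0.0363059 ,  1.60001101,  0.02121414,
        1.02112461, -0.11274588]), 'qd': array([-4.71899272e-04, -9.65483888e-04,  2.51232591e-03, -1.15481601e-05,
       -4.73326217e-04, -2.25509014e-04,  3.55178308e-05]), 'joint_efforts': array([-5.57930198e-04, -9.27104115e+01,  1.97979636e+00, -3.69932163e+01,
        1.78742077e-02,  8.14939354e-03, -8.08530262e-05]), 'position': array([ 0.26250826, -0.56683215,  0.24769929]), 'tool_rot': array([-1.479504  ,  1.56958351,  2.09591332]), 'force': array([ 0.65032396, -0.32022248,  0.52116733]), 'moment': array([ 0.00097997,  0.01514364, -0.007128  ]), 'grip_width': 0.08566518467041884}
scene {'fx': 524.4453816695269, 'fy': 524.4453816695269, 'cx': 280.1360095526712, 'cy': 215.07828287520945, 'R': array([[ 0.95380194, -0.30041503,  0.00355879],
       [-0.28381781, -0.90486521, -0.31727968],
       [ 0.09853581,  0.30161193, -0.94832533]]), 't': array([-0.52619415,  0.26914597,  1.32730372])}
top {'fx': 426.08718497384996, 'fy': 426.08718497384996, 'cx': 283.4031130024505, 'cy': 216.29892097598616, 'R': array([[-0.02060538, -0.99976983,  0.00597556],
       [-0.99581453,  0.01999082, -0.08918405],
       [ 0.08904406, -0.00778822, -0.99599724]]), 't': array([0.0639675 , 0.59149184, 0.92945682])}
wrist {'fx': 325.19226210127806, 'fy': 325.19226210127806, 'cx': 279.64612518656145, 'cy': 209.4196569711171, 'R': array([[ 4.21111522e-01, -9.07008831e-01, -2.58859454e-04],
       [-8.67357887e-01, -4.02785573e-01,  2.92325296e-01],
       [-2.65245889e-01, -1.22877026e-01, -9.56318908e-01]]), 't': array([-0.62416806, -0.03874961,  0.37871725])}
```

View pics/scene0.png

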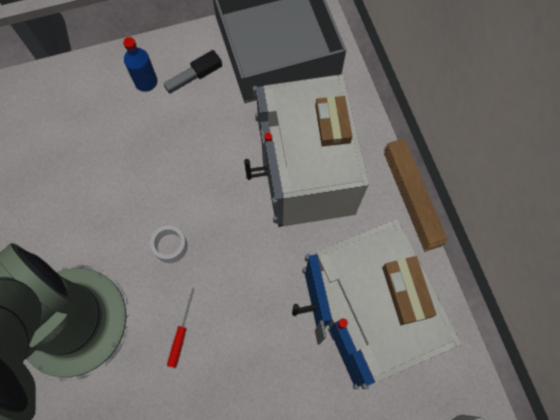

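View pics/top0.png

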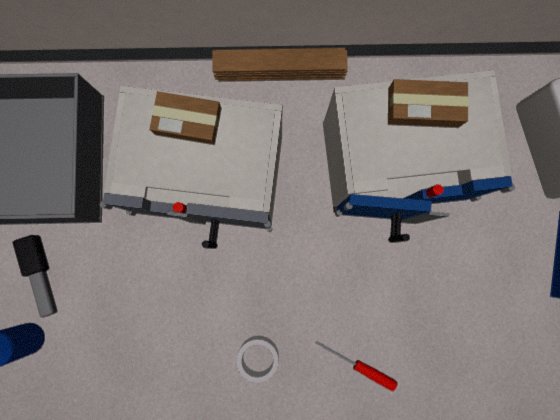

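View pics/wrist0.png

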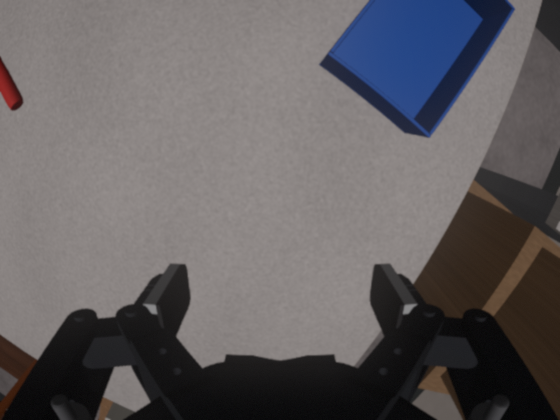

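```bash
python3 - <<'E'
import cv2
a=cv2.imread('pics/top0.png')[165:255,325:525]; cv2.imwrite('pics/topz.png',cv2.resize(a,None,fx=4,fy=4,interpolation=cv2.INTER_CUBIC))
a=cv2.imread('pics/scene0.png')[245:395,280:390]; cv2.imwrite('pics/scz.png',cv2.resize(a,None,fx=4,fy=4,interpolation=cv2.INTER_CUBIC))
E
```

```text
(no output)
```

View pics/topz.png

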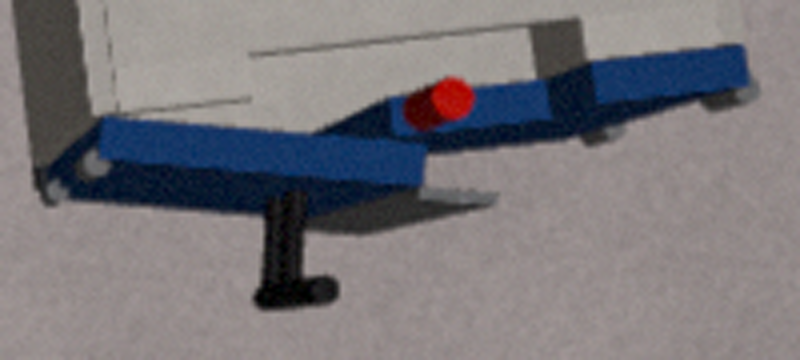

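View pics/scz.png

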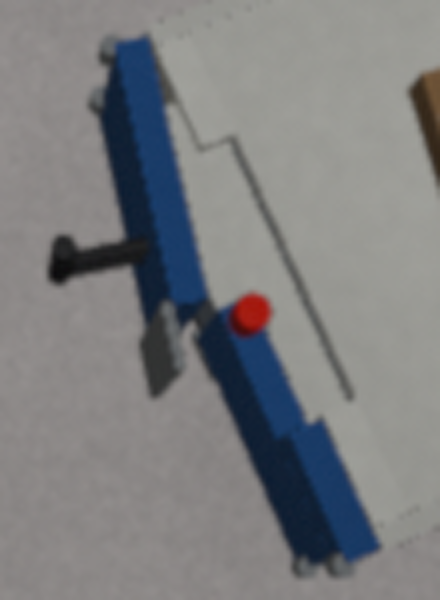

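```bash
cat > h.py <<'E'
import numpy as np
from workcell import bot
def atz(n,u,v,z):
    c=bot.get_calibration(n); d=np.array([(u-c['cx'])/c['fx'],(v-c['cy'])/c['fy'],1.])
    R=c['R'];o=-R.T@c['t'];d=R.T@d
    return o+d*(z-o[2])/d[2]
def tri(obs):
    A=np.zeros((3,3));b=np.zeros(3)
    for n,u,v in obs:
        o=atz(n,u,v,1.0);p=atz(n,u,v,0.);d=(p-o)/np.linalg.norm(p-o);P=np.eye(3)-np.outer(d,d);A+=P;b+=P@p
    return np.linalg.solve(A,b)
E
python3 - <<'E'
from h import *
tz=lambda x,y:(325+x/4-.4,165+y/4-.4)
sz=lambda x,y:(280+x/4-.4,245+y/4-.4)
for nm,t,s,z in (("handle",(322,289),(63,243),.22),("knob",(455,98),(252,313),.22),("actHingeBack",(103,118),(150,38),.22),("actfreeback?",(426,150),None,.22),("actfreefront",(422,187),None,.22),("actHfront",(98,150),(117,42),.22),("pasR back",(743,46),(380,547),.22),("pasRfront",(748,88),(350,558),.22),("pasLback",(592,63),(322,420),.22),("pasLfront",(582,100),(297,437),.22)):
    print(nm,atz("top",*tz(*t),z), s and atz("scene",*sz(*s),z), s and tri([("top",*tz(*t)),("scene",*sz(*s))]))
E
```

```text
handle [ 0.5342404 -0.1625952  0.22     ] [ 0.53433765 -0.16088074  0.22      ] [ 0.53406586 -0.1614274   0.2239748 ]
knob [ 0.61890777 -0.22651988  0.22      ] [ 0.61843945 -0.22608123  0.22      ] [ 0.61853508 -0.22615418  0.22092816]
actHingeBack [ 0.61296418 -0.06763064  0.22      ] [ 0.61509972 -0.06791394  0.22      ] [ 0.61411967 -0.06778545  0.21938547]
actfreeback? [ 0.59561545 -0.21222477  0.22      ] None None
actfreefront [ 0.57897336 -0.20956846  0.22      ] None None
actHfront [ 0.59854358 -0.06488602  0.22      ] [ 0.59698412 -0.06460729  0.22      ] [ 0.59768809 -0.06474561  0.22060428]
pasR back [ 0.64004639 -0.3581775   0.22      ] [ 0.64120966 -0.35716615  0.22      ] [ 0.64026908 -0.35708767  0.22207083]
pasRfront [ 0.62085045 -0.35912999  0.22      ] [ 0.62467002 -0.35757814  0.22      ] [ 0.62222753 -0.35740703  0.22346529]
pasLback [ 0.63362121 -0.28930686  0.22      ] [ 0.63475376 -0.28893019  0.22      ] [ 0.63404397 -0.28895213  0.22086303]
pasLfront [ 0.61687093 -0.28377599  0.22      ] [ 0.6193648  -0.29309121  0.22      ] [ 0.62100453 -0.29269544  0.20054381]
```

```bash
cat >> h.py <<'E'
from scipy.spatial.transform import Rotation as Rn
def st():
    s=bot.observe(); return s,np.array(s['position']),Rn.from_euler('xyz',s['tool_rot']).as_matrix()
def togo(p,ydir,down=(0,0,-1)):
    """shift (tool axes) and rotvec deg to reach TCP p with tool y along ydir, pointing down"""
    s,P,R=st(); x=np.array(down,float);y=np.array([*ydir,0.])/np.hypot(*ydir);z=np.cross(x,y)
    G=np.c_[x,y,z]; print("pos",P.round(4),"q",s['qpos'].round(3),"clk",s['clock'],"w",s['grip_width'],"F",s['force'].round(1))
    print("t",(R.T@(np.array(p)-P)).round(4),"w",Rn.from_matrix(R.T@G).as_rotvec(degrees=True).round(2))
E
python3 - <<'E'
from h import *
s,P,R=st(); print(R.round(3))
H=np.array([.598,-.065])
togo([.534,-.162,.198],(.134,.991)); togo([.534,-.162,.198],(-.134,-.991))
for u,v in((390,122),(465,127),(390,82),(468,84)): print(atz("top",u,v,.24))
E
```

```text
[[-0.     0.42  -0.907]
 [ 0.001 -0.907 -0.42 ]
 [-1.    -0.001  0.   ]]
pos [ 0.2626 -0.5669  0.2479] q [ 1.067  0.522 -0.036  1.6    0.021  1.021 -0.113] clk 0.15 w 0.08504472913221807 F [0.1 0.4 0.2]
t [ 0.0501 -0.2533 -0.4165] w [-1.4745e+02 -6.0000e-02  2.0000e-02]
pos [ 0.2626 -0.5669  0.2479] q [ 1.067  0.522 -0.036  1.6    0.021  1.021 -0.113] clk 0.15 w 0.08504472913221807 F [0.1 0.4 0.2]
t [ 0.0501 -0.2533 -0.4165] w [3.255e+01 2.000e-02 4.000e-02]
[ 0.73797414 -0.1392737   0.24      ]
[ 0.72638045 -0.2723523   0.24      ]
[ 0.81137138 -0.142428    0.24      ]
[ 0.80512825 -0.28238038  0.24      ]
```

```bash
python3 -m creep '[{"tx":-0.02,"ty":-0.01,"tz":-0.02,"wx":-8,"claw":0},{"tx":-0.04,"ty":-0.025,"tz":-0.045,"wx":-16,"claw":0},{"tx":-0.05,"ty":-0.04,"tz":-0.07,"wx":-24,"claw":0},{"tx":-0.05,"ty":-0.06,"tz":-0.1,"wx":-32,"claw":0},{"tx":-0.05,"ty":-0.08,"tz":-0.13,"wx":-40,"claw":0},{"tx":-0.05,"ty":-0.1,"tz":-0.16,"wx":-48,"claw":0},{"tx":-0.05,"ty":-0.115,"tz":-0.19,"wx":-56,"claw":0},{"tx":-0.05,"ty":-0.125,"tz":-0.21,"wx":-64,"claw":0}]' 40; python3 - <<'E'
from h import *
togo([.534,-.162,.275],(.134,.991))
E
```

```text
pos [ 0.2626 -0.5669  0.2479] q [ 1.067  0.522 -0.036  1.6    0.021  1.021 -0.113] clk 0.15 w 0.08504472913221807 F [0.1 0.4 0.2]
t [-0.0269 -0.2534 -0.4165] w [-1.4745e+02 -6.0000e-02  2.0000e-02]$[0]: bad value
```

```bash
python3 -m creep '[{"wx":-8.0,"wy":0.0,"wz":0.0,"tx":-0.02,"ty":-0.01,"tz":-0.02,"claw":0.0},{"wx":-16.0,"wy":0.0,"wz":0.0,"tx":-0.04,"ty":-0.025,"tz":-0.045,"claw":0.0},{"wx":-24.0,"wy":0.0,"wz":0.0,"tx":-0.05,"ty":-0.04,"tz":-0.07,"claw":0.0},{"wx":-32.0,"wy":0.0,"wz":0.0,"tx":-0.05,"ty":-0.06,"tz":-0.1,"claw":0.0},{"wx":-40.0,"wy":0.0,"wz":0.0,"tx":-0.05,"ty":-0.08,"tz":-0.13,"claw":0.0},{"wx":-48.0,"wy":0.0,"wz":0.0,"tx":-0.05,"ty":-0.1,"tz":-0.16,"claw":0.0},{"wx":-56.0,"wy":0.0,"wz":0.0,"tx":-0.05,"ty":-0.115,"tz":-0.19,"claw":0.0},{"wx":-64.0,"wy":0.0,"wz":0.0,"tx":-0.05,"ty":-0.125,"tz":-0.21,"claw":0.0}]' 40; python3 - <<'E'
from h import *
togo([.534,-.162,.275],(.134,.991))
E
```

```text
clock: 0.95
position: [0.4019, -0.3631, 0.2981]
tool_rot: [-3.016, 1.57, 1.684]
force: [-0.3, -0.3, -0.0]
grip_width: 0.0853
pos [ 0.4019 -0.3631  0.2981] q [ 0.9    0.355 -0.359  1.746  0.139  1.066  0.481] clk 0.95 w 0.085304407658121 F [-0.3 -0.3 -0. ]
t [ 0.0232  0.1296 -0.2027] w [-8.301e+01 -5.000e-02 -3.000e-02]
```

```bash
python3 -m creep '[{"wx":-8.0,"wy":0.0,"wz":0.0,"tx":0.0,"ty":0.015,"tz":-0.02,"claw":0.0},{"wx":-16.0,"wy":0.0,"wz":0.0,"tx":0.0,"ty":0.03,"tz":-0.045,"claw":0.0},{"wx":-24.0,"wy":0.0,"wz":0.0,"tx":0.0,"ty":0.045,"tz":-0.07,"claw":0.0},{"wx":-32.0,"wy":0.0,"wz":0.0,"tx":0.0,"ty":0.06,"tz":-0.095,"claw":0.0},{"wx":-40.0,"wy":0.0,"wz":0.0,"tx":0.0,"ty":0.075,"tz":-0.12,"claw":0.0},{"wx":-48.0,"wy":0.0,"wz":0.0,"tx":0.0,"ty":0.09,"tz":-0.145,"claw":0.0},{"wx":-56.0,"wy":0.0,"wz":0.0,"tx":0.0,"ty":0.105,"tz":-0.17,"claw":0.0},{"wx":-64.0,"wy":0.0,"wz":0.0,"tx":0.0,"ty":0.12,"tz":-0.19,"claw":0.0}]' 40; python3 - <<'E'
from h import *
togo([.534,-.162,.275],(.134,.991))
E
```

```text
clock: 1.75
position: [0.5247, -0.1731, 0.2982]
tool_rot: [2.223, 1.57, 1.763]
force: [0.4, -1.0, 0.0]
grip_width: 0.0854
pos [ 0.5247 -0.1731  0.2982] q [ 0.698  0.417 -0.66   1.708  0.279  1.113  1.066] clk 1.75 w 0.08536535933863622 F [ 0.4 -1.   0. ]
t [0.0232 0.0141 0.0034] w [-18.64  -0.03  -0.06]
```

```bash
python3 -m creep '[{"wx":-8.0,"wy":0.0,"wz":0.0,"tx":0.0,"ty":0.007,"tz":0.002,"claw":0.0},{"wx":-16.0,"wy":0.0,"wz":0.0,"tx":0.01,"ty":0.014,"tz":0.003,"claw":0.0},{"wx":-18.6,"wy":0.0,"wz":0.0,"tx":0.023,"ty":0.014,"tz":0.003,"claw":0.0},{"wx":-18.6,"wy":0.0,"wz":0.0,"tx":0.023,"ty":0.014,"tz":0.003,"claw":0.0}]' 40; python3 - <<'E'
from h import *
import cv2
togo([.534,-.162,.200],(.134,.991))
c=bot.get_calibration("wrist");cv2.imwrite("pics/w1.png",bot.grab_frame("wrist"))
for X in ([.534,-.162,.22],[.6185,-.226,.22]):
    p=c['R']@np.array(X)+c['t'];th=np.arctan2(np.hypot(p[0],p[1]),p[2]);d=p[:2]/np.hypot(p[0],p[1]);print(c['cx']+c['fx']*th*d[0],c['cy']+c['fy']*th*d[1])
E
```

```text
clock: 2.15
position: [0.5329, -0.1618, 0.2738]
tool_rot: [2.614, 1.567, 2.48]
force: [0.2, -0.1, 0.2]
grip_width: 0.0854
pos [ 0.5329 -0.1618  0.2738] q [ 0.712  0.467 -0.723  1.724  0.341  1.084  1.315] clk 2.15 w 0.08538897363088294 F [ 0.2 -0.1  0.2]
t [ 0.0738 -0.0001  0.0013] w [ 0.01 -0.16 -0.1 ]
278.8620397670706 243.77145145985025
208.55904955651212 356.3687594537282
```

View pics/w1.png

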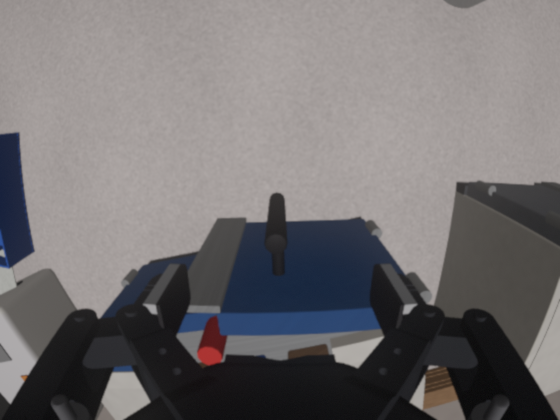

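The wrist view shows the handle top at (277,242), against a predicted (279,244), centred between the pads. The knob is at (211,347), hidden behind the door's strip. Next I descend and grip.

```bash
python3 -m creep '[{"wx":0.0,"wy":0.0,"wz":0.0,"tx":0.03,"ty":0.0,"tz":0.001,"claw":0.0},{"wx":0.0,"wy":0.0,"wz":0.0,"tx":0.055,"ty":0.0,"tz":0.001,"claw":0.2},{"wx":0.0,"wy":0.0,"wz":0.0,"tx":0.075,"ty":0.0,"tz":0.001,"claw":0.4},{"wx":0.0,"wy":0.0,"wz":0.0,"tx":0.075,"ty":0.0,"tz":0.001,"claw":0.7},{"wx":0.0,"wy":0.0,"wz":0.0,"tx":0.075,"ty":0.0,"tz":0.001,"claw":1.0},{"wx":0.0,"wy":0.0,"wz":0.0,"tx":0.075,"ty":0.0,"tz":0.001,"claw":1.0},{"wx":0.0,"wy":0.0,"wz":0.0,"tx":0.075,"ty":0.0,"tz":0.001,"claw":1.0}]' 40; python3 - <<'E'
from h import *
s,P,R=st(); print(s['grip_width'],s['force'],s['qpos'].round(3))
# arc plan in tool axes at call begin, hinge from handle pos
H=np.array([.598,-.065])
print("hinge in tool axes", R.T@np.r_[H-P[:2],0])
v=P[:2]-H; print(np.hypot(*v))
for a in (4,8,12,16,20,24,28,32,40,48,56,64,72,80,88,94):
    r=np.radians(-a);w=np.array([[np.cos(r),-np.sin(r)],[np.sin(r),np.cos(r)]])@v+H
    print(a,(R.T@np.r_[w-P[:2],0]).round(4),w.round(3))
E
```

```text
clock: 2.9
position: [0.5339, -0.1641, 0.2013]
tool_rot: [-2.107, 1.569, -2.246]
force: [-5.1, -9.7, 5.1]
grip_width: 0.0129
0.012904455064304265 [-5.13535868 -9.67055668  5.13938548] [ 0.677  0.55  -0.681  1.799  0.42   0.943  1.248]
hinge in tool axes [-0.00021625  0.10703274  0.04970115]
0.11800957413385224
4 [ 0.      0.0037 -0.0073] [ 0.527 -0.159]
8 [ 0.      0.008  -0.0144] [ 0.521 -0.154]
12 [-0.      0.0127 -0.0212] [ 0.515 -0.149]
16 [-0.      0.0178 -0.0276] [ 0.509 -0.143]
20 [-0.      0.0235 -0.0336] [ 0.504 -0.136]
24 [-0.      0.0295 -0.0392] [ 0.499 -0.129]
28 [-0.      0.0359 -0.0444] [ 0.495 -0.122]
32 [-0.      0.0426 -0.0492] [ 0.491 -0.115]
40 [-0.      0.057  -0.0572] [ 0.485 -0.1  ]
48 [-0.0001  0.0723 -0.0631] [ 0.481 -0.084]
56 [-0.0001  0.0884 -0.0668] [ 0.48  -0.067]
64 [-1.000e-04  1.048e-01 -6.830e-02] [ 0.481 -0.051]
72 [-1.000e-04  1.212e-01 -6.750e-02] [ 0.484 -0.035]
80 [-0.0002  0.1374 -0.0643] [ 0.489 -0.019]
88 [-0.0002  0.153  -0.059 ] [ 0.497 -0.004]
94 [-0.0002  0.1641 -0.0536] [0.504 0.006]
```

```bash
python3 -m creep '[{"wx":4.0,"wy":0.0,"wz":0.0,"tx":0.0,"ty":0.0037,"tz":-0.0073,"claw":1.0},{"wx":8.0,"wy":0.0,"wz":0.0,"tx":0.0,"ty":0.008,"tz":-0.0144,"claw":1.0},{"wx":12.0,"wy":0.0,"wz":0.0,"tx":0.0,"ty":0.0127,"tz":-0.0212,"claw":1.0},{"wx":16.0,"wy":0.0,"wz":0.0,"tx":0.0,"ty":0.0178,"tz":-0.0276,"claw":1.0},{"wx":20.0,"wy":0.0,"wz":0.0,"tx":0.0,"ty":0.0235,"tz":-0.0336,"claw":1.0},{"wx":24.0,"wy":0.0,"wz":0.0,"tx":0.0,"ty":0.0295,"tz":-0.0392,"claw":1.0},{"wx":28.0,"wy":0.0,"wz":0.0,"tx":0.0,"ty":0.0359,"tz":-0.0444,"claw":1.0},{"wx":32.0,"wy":0.0,"wz":0.0,"tx":0.0,"ty":0.0426,"tz":-0.0492,"claw":1.0}]' 40; python3 - <<'E'
from h import *
import cv2
s,P,R=st(); print(s['grip_width'],s['force'],s['moment'],s['qpos'].round(3))
cv2.imwrite("pics/t2.png",bot.grab_frame("top"))
H=np.array([.598,-.065])
print("hinge in tool axes", R.T@np.r_[H-P[:2],0])
v=P[:2]-H; print(np.hypot(*v))
for a in (4,8,12,16,20,24,28,32,37,44,51,58,62):
    r=np.radians(-a);w=np.array([[np.cos(r),-np.sin(r)],[np.sin(r),np.cos(r)]])@v+H
    print(a,(R.T@np.r_[w-P[:2],0]).round(4),w.round(3))
E
```

```text
clock: 3.7
position: [0.4903, -0.1156, 0.2014]
tool_rot: [-1.686, 1.568, -2.388]
force: [1.9, -3.3, -18.2]
grip_width: 0.0125
0.012539041779324482 [  1.92642891  -3.28818181 -18.24931269] [-0.5346465  -0.23023158 -0.18285148] [ 0.551  0.441 -0.571  1.94   0.315  0.851  0.681]
hinge in tool axes [-0.00034591  0.10816982  0.04963954]
0.1190164422512047
4 [-0.      0.0037 -0.0074] [ 0.487 -0.108]
8 [-0.      0.008  -0.0146] [ 0.484 -0.1  ]
12 [-0.      0.0127 -0.0214] [ 0.482 -0.092]
16 [-0.      0.0179 -0.0279] [ 0.48  -0.084]
20 [-0.0001  0.0235 -0.034 ] [ 0.479 -0.076]
24 [-0.0001  0.0295 -0.0397] [ 0.479 -0.067]
28 [-0.0001  0.036  -0.045 ] [ 0.479 -0.059]
32 [-0.0001  0.0427 -0.0498] [ 0.48  -0.051]
37 [-0.0001  0.0517 -0.0551] [ 0.482 -0.041]
44 [-0.0002  0.0648 -0.0612] [ 0.485 -0.027]
51 [-0.0002  0.0787 -0.0657] [ 0.491 -0.013]
58 [-0.0003  0.0929 -0.0684] [ 0.498 -0.   ]
62 [-0.0003  0.1012 -0.0692] [0.503 0.006]
```

View pics/t2.png

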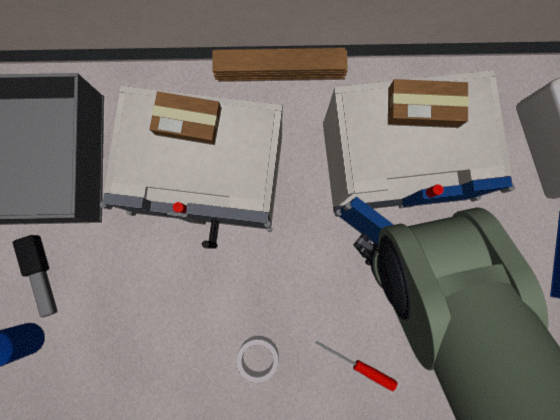

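```bash
python3 -m creep '[{"wx":6.5,"wy":0.0,"wz":0.0,"tx":0.0,"ty":0.0063,"tz":-0.0119,"claw":1.0},{"wx":13.0,"wy":0.0,"wz":0.0,"tx":0.0,"ty":0.014,"tz":-0.0231,"claw":1.0},{"wx":19.5,"wy":0.0,"wz":0.0,"tx":0.0,"ty":0.0228,"tz":-0.0333,"claw":1.0},{"wx":26.0,"wy":0.0,"wz":0.0,"tx":0.0,"ty":0.0327,"tz":-0.0424,"claw":1.0},{"wx":32.5,"wy":0.0,"wz":0.0,"tx":0.0,"ty":0.0436,"tz":-0.0503,"claw":1.0},{"wx":39.0,"wy":0.0,"wz":0.0,"tx":0.0,"ty":0.0554,"tz":-0.057,"claw":1.0},{"wx":45.5,"wy":0.0,"wz":0.0,"tx":0.0,"ty":0.0678,"tz":-0.0623,"claw":1.0},{"wx":52.0,"wy":0.0,"wz":0.0,"tx":0.0,"ty":0.0807,"tz":-0.0662,"claw":1.0}]' 40; python3 - <<'E'
from h import *
s,P,R=st(); print(s['grip_width'],s['force'],s['moment'],s['qpos'].round(3))
H=np.array([.598,-.065])
print("hinge in tool axes", R.T@np.r_[H-P[:2],0],"tool y",R[:,1])
E
```

```text
clock: 4.55
position: [0.4922, -0.0107, 0.2015]
tool_rot: [-0.549, 1.568, -2.167]
force: [12.0, -11.7, -27.6]
grip_width: 0.0124
0.012418598654008689 [ 11.95833999 -11.74227519 -27.62739406] [-2.29647378 -2.53017429 -0.35534385] [ 0.2    0.397 -0.383  1.974  0.204  0.809 -0.345]
hinge in tool axes [-4.55348786e-05  1.08189252e-01  4.92524793e-02] tool y [ 0.99890039 -0.04685413 -0.00164412]
```

```bash
python3 -m creep '[{"wx":0.0,"wy":0.0,"wz":0.0,"tx":0.0,"ty":0.0,"tz":0.0,"claw":0.6},{"wx":0.0,"wy":0.0,"wz":0.0,"tx":0.0,"ty":0.0,"tz":0.0,"claw":0.4},{"wx":0.0,"wy":0.0,"wz":0.0,"tx":0.0,"ty":0.0,"tz":0.0,"claw":0.4},{"wx":0.0,"wy":0.0,"wz":0.0,"tx":-0.02,"ty":0.0,"tz":0.0,"claw":0.4},{"wx":0.0,"wy":0.0,"wz":0.0,"tx":-0.06,"ty":0.0,"tz":0.0,"claw":0.4},{"wx":0.0,"wy":0.0,"wz":0.0,"tx":-0.1,"ty":0.0,"tz":0.0,"claw":0.4},{"wx":0.0,"wy":0.0,"wz":0.0,"tx":-0.12,"ty":0.0,"tz":0.0,"claw":0.4}]' 40; python3 - <<'E'
from h import *
togo([.6185,-.226,.30],(-.096,.995)); 
togo([.6185,-.226,.30],(.096,-.995)); 
E
```

```text
clock: 5.25
position: [0.493, -0.0107, 0.325]
tool_rot: [0.717, 1.567, -0.899]
force: [0.3, 0.5, -1.7]
grip_width: 0.0511
pos [ 0.493  -0.0107  0.325 ] q [ 0.24   0.249 -0.413  1.825  0.115  1.09  -0.261] clk 5.25 w 0.0511268296923531 F [ 0.3  0.5 -1.7]
t [0.0258 0.1351 0.2093] w [-9.813e+01  2.100e-01  3.000e-02]
pos [ 0.493  -0.0107  0.325 ] q [ 0.24   0.249 -0.413  1.825  0.115  1.09  -0.261] clk 5.25 w 0.0511268296923531 F [ 0.3  0.5 -1.7]
t [0.0258 0.1351 0.2093] w [ 8.187e+01  3.000e-02 -2.100e-01]
```

```bash
python3 -m creep '[{"wx":-8.0,"wy":0.0,"wz":0.0,"tx":0.0,"ty":0.012,"tz":0.018,"claw":0.4},{"wx":-16.0,"wy":0.0,"wz":0.0,"tx":0.0,"ty":0.024,"tz":0.036,"claw":0.4},{"wx":-24.0,"wy":0.0,"wz":0.0,"tx":0.0,"ty":0.036,"tz":0.055,"claw":0.4},{"wx":-32.0,"wy":0.0,"wz":0.0,"tx":0.0,"ty":0.05,"tz":0.075,"claw":0.4},{"wx":-40.0,"wy":0.0,"wz":0.0,"tx":0.0,"ty":0.062,"tz":0.095,"claw":0.4},{"wx":-48.0,"wy":0.0,"wz":0.0,"tx":0.0,"ty":0.075,"tz":0.115,"claw":0.4},{"wx":-56.0,"wy":0.0,"wz":0.0,"tx":0.0,"ty":0.088,"tz":0.135,"claw":0.4},{"wx":-64.0,"wy":0.0,"wz":0.0,"tx":0.0,"ty":0.1,"tz":0.155,"claw":0.4}]' 40; python3 - <<'E'
from h import *
import cv2
togo([.6185,-.226,.30],(-.096,.995)); 
cv2.imwrite("pics/t3.png",bot.grab_frame("top"))
cv2.imwrite("pics/s3.png",bot.grab_frame("scene"))
E
```

```text
clock: 6.05
position: [0.586, -0.1717, 0.3261]
tool_rot: [-0.338, 1.567, -0.831]
force: [0.2, 0.4, 0.2]
grip_width: 0.0515
pos [ 0.586  -0.1717  0.3261] q [ 0.549  0.47  -0.534  1.526  0.252  1.211  1.053] clk 6.05 w 0.05148860743499125 F [0.2 0.4 0.2]
t [ 0.0263 -0.0324  0.0543] w [-33.76   0.18   0.13]
```

View pics/t3.png

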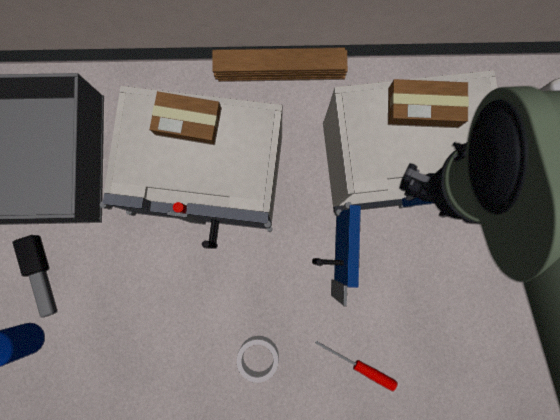

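View pics/s3.png

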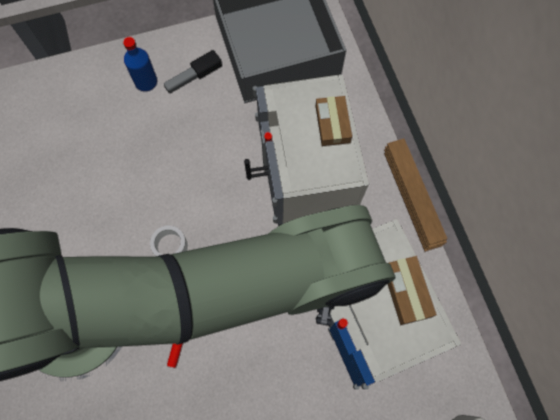

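The top view shows the active door standing about 98° open, with its handle at (317,261). The scene view shows the knob free at (342,323). Next I align over the knob.

```bash
python3 -m creep '[{"wx":-8.0,"wy":0.0,"wz":0.0,"tx":0.0,"ty":-0.008,"tz":0.014,"claw":0.4},{"wx":-16.0,"wy":0.0,"wz":0.0,"tx":0.0,"ty":-0.016,"tz":0.028,"claw":0.4},{"wx":-24.0,"wy":0.0,"wz":0.0,"tx":0.01,"ty":-0.024,"tz":0.042,"claw":0.4},{"wx":-32.0,"wy":0.0,"wz":0.0,"tx":0.02,"ty":-0.032,"tz":0.054,"claw":0.4},{"wx":-33.8,"wy":0.0,"wz":0.0,"tx":0.026,"ty":-0.0324,"tz":0.0543,"claw":0.4},{"wx":-33.8,"wy":0.0,"wz":0.0,"tx":0.026,"ty":-0.0324,"tz":0.0543,"claw":0.4}]' 40; python3 - <<'E'
from h import *
import cv2
togo([.6185,-.226,.20],(-.096,.995)); 
c=bot.get_calibration("wrist");cv2.imwrite("pics/w4.png",bot.grab_frame("wrist"))
for X in ([.6185,-.226,.22],[.64055,-.3575,.22],[.634,-.289,.22]):
    p=c['R']@np.array(X)+c['t'];th=np.arctan2(np.hypot(p[0],p[1]),p[2]);d=p[:2]/np.hypot(p[0],p[1]);print(c['cx']+c['fx']*th*d[0],c['cy']+c['fy']*th*d[1])
E
```

```text
clock: 6.75
position: [0.6176, -0.2278, 0.2988]
tool_rot: [-1.345, 1.569, -1.255]
force: [-0.2, -0.3, -0.1]
grip_width: 0.0514
pos [ 0.6176 -0.2278  0.2988] q [ 0.652  0.596 -0.632  1.422  0.36   1.239  1.646] clk 6.75 w 0.05139496459650892 F [-0.2 -0.3 -0.1]
t [0.0988 0.002  0.001 ] w [-0.34  0.03  0.12]
281.8320360120444 228.67292955656086
105.48003743946046 239.00214735223176
189.8950219382569 241.09087359674263
```

View pics/w4.png

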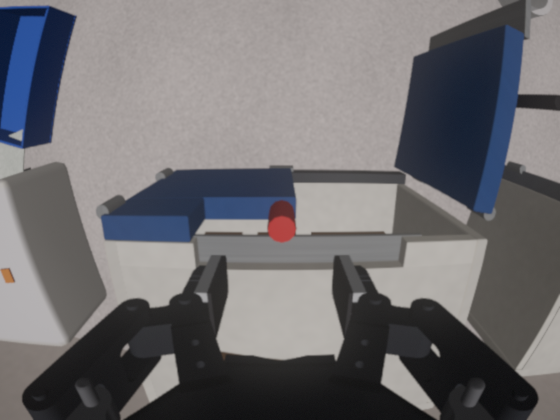

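The knob top is at (282,229), exactly as predicted. Next I descend and pinch.

```bash
python3 -m creep '[{"wx":0.0,"wy":0.0,"wz":0.0,"tx":0.03,"ty":0.002,"tz":0.001,"claw":0.4},{"wx":0.0,"wy":0.0,"wz":0.0,"tx":0.06,"ty":0.002,"tz":0.001,"claw":0.4},{"wx":0.0,"wy":0.0,"wz":0.0,"tx":0.085,"ty":0.002,"tz":0.001,"claw":0.4},{"wx":0.0,"wy":0.0,"wz":0.0,"tx":0.099,"ty":0.002,"tz":0.001,"claw":0.45},{"wx":0.0,"wy":0.0,"wz":0.0,"tx":0.099,"ty":0.002,"tz":0.001,"claw":0.6},{"wx":0.0,"wy":0.0,"wz":0.0,"tx":0.099,"ty":0.002,"tz":0.001,"claw":1.0},{"wx":0.0,"wy":0.0,"wz":0.0,"tx":0.099,"ty":0.002,"tz":0.001,"claw":1.0},{"wx":0.0,"wy":0.0,"wz":0.0,"tx":0.099,"ty":0.002,"tz":0.001,"claw":1.0}]' 50
```

```text
clock: 7.6
position: [0.6194, -0.2265, 0.2022]
tool_rot: [-0.937, 1.565, -0.849]
force: [1.3, -5.1, -0.6]
grip_width: 0.0189
```

```bash
python3 -m creep '[{"wx":0.0,"wy":0.0,"wz":0.0,"tx":-0.004,"ty":0.0,"tz":0.0,"claw":1.0},{"wx":0.0,"wy":0.0,"wz":0.0,"tx":-0.008,"ty":0.0,"tz":0.0,"claw":1.0},{"wx":0.0,"wy":0.0,"wz":0.0,"tx":-0.012,"ty":0.0,"tz":0.0,"claw":1.0},{"wx":0.0,"wy":0.0,"wz":0.0,"tx":-0.016,"ty":0.0,"tz":0.0,"claw":1.0},{"wx":0.0,"wy":0.0,"wz":0.0,"tx":-0.02,"ty":0.0,"tz":0.0,"claw":1.0},{"wx":0.0,"wy":0.0,"wz":0.0,"tx":-0.024,"ty":0.0,"tz":0.0,"claw":1.0},{"wx":0.0,"wy":0.0,"wz":0.0,"tx":-0.026,"ty":0.0,"tz":0.0,"claw":1.0},{"wx":0.0,"wy":0.0,"wz":0.0,"tx":-0.026,"ty":0.0,"tz":0.0,"claw":1.0}]' 50
```

```text
clock: 8.4
position: [0.6194, -0.2266, 0.2288]
tool_rot: [-0.907, 1.565, -0.819]
force: [-2.2, -2.7, 2.5]
grip_width: 0.0182
```

```bash
python3 -m creep '[{"wx":0.0,"wy":0.0,"wz":0.0,"tx":-0.001,"ty":0.0,"tz":0.0,"claw":1.0},{"wx":0.0,"wy":0.0,"wz":0.0,"tx":-0.002,"ty":0.0,"tz":0.0,"claw":1.0}]' 50;python3 -m creep '[{"wx":0.0,"wy":0.0,"wz":0.0,"tx":-0.001,"ty":0.0,"tz":0.0,"claw":1.0},{"wx":0.0,"wy":0.0,"wz":0.0,"tx":-0.002,"ty":0.0,"tz":0.0,"claw":1.0}]' 50
```

```text
clock: 8.6
position: [0.6194, -0.2265, 0.2307]
tool_rot: [-0.929, 1.565, -0.841]
force: [0.3, -3.2, -5.5]
grip_width: 0.0189
clock: 8.8
position: [0.6188, -0.2266, 0.2316]
tool_rot: [-1.137, 1.566, -1.049]
force: [1.9, -4.8, -25.6]
grip_width: 0.0188
```

```bash
python3 - <<'E'
from h import *
import cv2
c=bot.get_calibration("wrist");f=bot.grab_frame("wrist");cv2.imwrite("pics/w5.png",f)
c2=bot.grab_frame("scene")[245:395,280:390];cv2.imwrite("pics/s5.png",cv2.resize(c2,None,fx=4,fy=4,interpolation=cv2.INTER_CUBIC))
for z in (.24,.245,.25):
    X=[.6185,-.226,z]
    p=c['R']@np.array(X)+c['t'];th=np.arctan2(np.hypot(p[0],p[1]),p[2]);d=p[:2]/np.hypot(p[0],p[1]);print(z,c['cx']+c['fx']*th*d[0],c['cy']+c['fy']*th*d[1])
E
```

```text
0.24 279.7905532727386 297.36718479117184
0.245 279.7342575548916 303.8639808945268
0.25 279.6741072221088 310.7748241994622
```

View pics/w5.png

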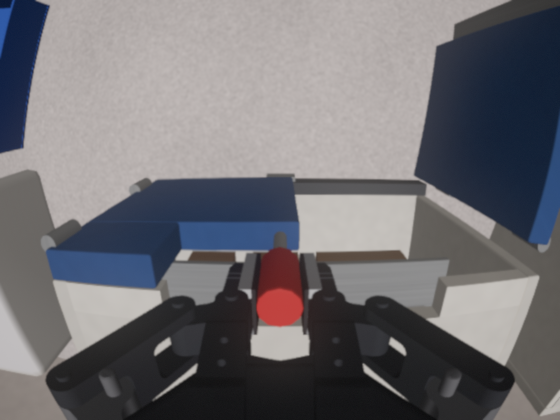

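```bash
python3 -m creep '[{"wx":0.0,"wy":0.0,"wz":0.0,"tx":-0.0005,"ty":0.0,"tz":0.0,"claw":1.0},{"wx":0.0,"wy":0.0,"wz":0.0,"tx":-0.0005,"ty":0.0,"tz":0.0,"claw":1.0}]' 50
```

```text
clock: 9.1
position: [0.6186, -0.2266, 0.2316]
tool_rot: [-1.27, 1.567, -1.181]
force: [3.0, -3.6, -16.5]
grip_width: 0.019
```

The tool no longer rises and the pull is 16–25 N, so the bolt is at its stop. I release now.

```bash
python3 -m creep '[{"wx":0.0,"wy":0.0,"wz":0.0,"tx":0.0,"ty":0.0,"tz":0.0,"claw":0.6},{"wx":0.0,"wy":0.0,"wz":0.0,"tx":0.0,"ty":0.0,"tz":0.0,"claw":0.4},{"wx":0.0,"wy":0.0,"wz":0.0,"tx":0.0,"ty":0.0,"tz":0.0,"claw":0.4},{"wx":0.0,"wy":0.0,"wz":0.0,"tx":-0.02,"ty":0.0,"tz":0.0,"claw":0.4},{"wx":0.0,"wy":0.0,"wz":0.0,"tx":-0.05,"ty":0.0,"tz":0.0,"claw":0.4},{"wx":0.0,"wy":0.0,"wz":0.0,"tx":-0.08,"ty":0.0,"tz":0.0,"claw":0.4},{"wx":0.0,"wy":0.0,"wz":0.0,"tx":-0.1,"ty":0.0,"tz":0.0,"claw":0.4},{"wx":0.0,"wy":0.0,"wz":0.0,"tx":-0.1,"ty":0.0,"tz":0.0,"claw":0.4}]' 50
python3 - <<'E'
from h import *
import cv2
c=bot.get_calibration("wrist");f=bot.grab_frame("wrist");cv2.imwrite("pics/w6.png",f)
c2=bot.grab_frame("scene")[245:395,280:390];cv2.imwrite("pics/s6.png",cv2.resize(c2,None,fx=4,fy=4,interpolation=cv2.INTER_CUBIC))
cv2.imwrite("pics/t6.png",bot.grab_frame("top"))
for z in (.22,.24,.245,.25):
    X=[.6185,-.226,z]
    p=c['R']@np.array(X)+c['t'];th=np.arctan2(np.hypot(p[0],p[1]),p[2]);d=p[:2]/np.hypot(p[0],p[1]);print(z,c['cx']+c['fx']*th*d[0],c['cy']+c['fy']*th*d[1])
E
```

```text
clock: 9.9
position: [0.6196, -0.2259, 0.3351]
tool_rot: [-0.752, 1.563, -0.663]
force: [0.0, -0.1, -0.5]
grip_width: 0.0513
0.22 279.952576333175 209.0382508542045
0.24 279.80185757542864 217.31910329091636
0.245 279.76022709463547 219.60512881952357
0.25 279.7168214810877 221.9880537703444
```

View pics/w6.png

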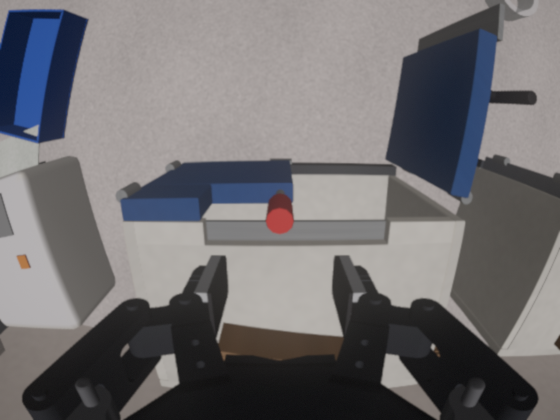

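View pics/s6.png

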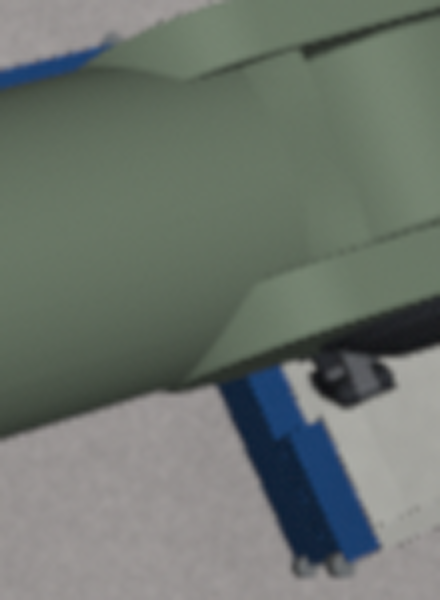

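View pics/t6.png

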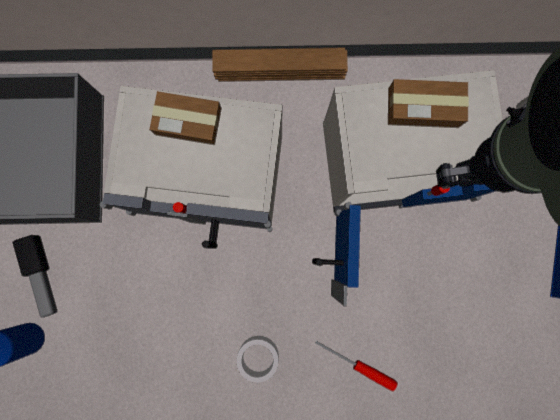

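The wrist view puts the knob top at (280,221), which gives z ≈ 0.247. The door hasn't moved (handle at (317,261)). I'll move aside for a clear triangulation.

```bash
python3 -m creep '[{"wx":0.0,"wy":0.0,"wz":0.0,"tx":0.0,"ty":-0.025,"tz":-0.01,"claw":0.4},{"wx":0.0,"wy":0.0,"wz":0.0,"tx":0.0,"ty":-0.055,"tz":-0.03,"claw":0.4},{"wx":0.0,"wy":0.0,"wz":0.0,"tx":0.0,"ty":-0.09,"tz":-0.05,"claw":0.4},{"wx":0.0,"wy":0.0,"wz":0.0,"tx":0.0,"ty":-0.125,"tz":-0.075,"claw":0.4},{"wx":0.0,"wy":0.0,"wz":0.0,"tx":0.0,"ty":-0.16,"tz":-0.1,"claw":0.4},{"wx":0.0,"wy":0.0,"wz":0.0,"tx":0.0,"ty":-0.19,"tz":-0.125,"claw":0.4},{"wx":0.0,"wy":0.0,"wz":0.0,"tx":0.0,"ty":-0.22,"tz":-0.15,"claw":0.4},{"wx":0.0,"wy":0.0,"wz":0.0,"tx":0.0,"ty":-0.23,"tz":-0.16,"claw":0.4}]' 50
python3 - <<'E'
from h import *
import cv2
a=bot.grab_frame("top")[165:315,325:475];b=bot.grab_frame("scene")[245:395,280:430]
cv2.imwrite("pics/ts7.png",np.hstack([cv2.resize(i,(400,400),interpolation=cv2.INTER_CUBIC) for i in (a,b)]))
def red(i):
    i=i.astype(int);m=((i[:,:,2]>110)&(i[:,:,1]<70)&(i[:,:,0]<70)).astype('uint8');return m
for i in (a,b):
    n,l,s,c=cv2.connectedComponentsWithStats(red(i));print(s[1:],c[1:])
E
```

```text
clock: 10.85
position: [0.4761, -0.473, 0.3306]
tool_rot: [-1.916, 1.567, -1.832]
force: [0.1, 0.4, -0.1]
grip_width: 0.0512
[[114  17  11  11  91]] [[118.85714286  22.08791209]]
[[60 72  9  9 61]] [[64.06557377 76.03278689]]
```

View pics/ts7.png

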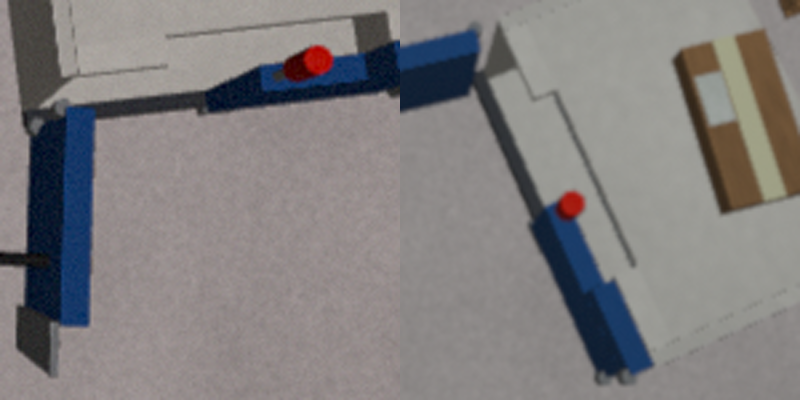

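```bash
python3 - <<'E'
from h import *
print(tri([("top",444.0,187.1),("scene",344.0,321.1)]))
for z in (.22,.24,.25): print(z,atz("top",444.,187.1,z)[:2],atz("scene",344,321.1,z)[:2])
E
```

```text
[ 0.61807046 -0.22582277  0.24837933]
0.22 [ 0.62234209 -0.23691218] [ 0.62250644 -0.22352039]
0.24 [ 0.61931427 -0.22909587] [ 0.61939769 -0.2251429 ]
0.25 [ 0.61780036 -0.22518772] [ 0.61784331 -0.22595415]
```

Triangulation puts the knob top at z = 0.248, which is the fully-up height, with x and y unchanged from before the lift. The door is open and the robot is clear of everything, so I'm handing in.

```bash
python3 - <<'E'
from workcell import bot
print(bot.job_done())
E
```

```text
the job is handed in; nothing more can be done
None
```

The job is done and handed in at about 11 s on the robot's clock. I swung the blue active door open by its handle to about 1.7 rad, let go and moved away. Only then did I pinch the red knob, draw the bolt up to its stop, release it and move the arm clear.

- **Bolt:** the tool rose about 29 mm, then stopped while the pull climbed from 5.5 N to about 25 N, so it met the stop. After release, the top and scene cameras put the knob top at z = 0.248 m (0.250 expected fully up, and within the 2 mm calibration). Its x and y had not changed.
- **Door:** in the last top view it still stands about 98° open, where I left it.
- **Forces:** the largest wrist force I read was about 32 N, while swinging the door. At the end the gripper read about zero and touched nothing.

No check failed. My first move command was refused for leaving out some row values, but nothing moved and no time passed.

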